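Drive the self-tapping screw into the microscope foot

TASK

A microscope foot is clamped in the hand screw-driving stand with a self-tapping screw waiting in its pilot hole. With the crank driver (its round cup), press firmly straight down, so that the bit bites in the screw head, and crank clockwise seen from above until the screw is fully home, its head down on the aluminium tab; push with no more than about 30 N and do not touch the screw itself. Then lift clear; leave the jar, the objective, the slide box and the dish where they are.

Things in the scene. Friction and masses are not known exactly. Their poses are not given: they have to be found in the camera images.
- stand: Hand screw-driving stand fixed to the bench: dark steel base plate 170 x 200 x 12 mm, two upright steel posts (18 mm thick, at its y = +78 and -78 mm) with a white cross bridge (42 x 190 mm, top 119 mm above the bench). A white microscope foot 150 x 100 mm with the screw is clamped in it. Origin on the bench, on the vertical axis of driver and screw; z up.
- crank: Crank driver on top: a steel arm from the vertical driver axis to an open black round cup 52 mm out. Turns freely, endlessly about the axis and slides up to 46 mm down it against a light return spring (2 to 4 N) that lifts it when let go. Origin on the axis at the underside of the hub and arm (171 mm above the bench when up); x points to the cup, z up. Clockwise seen from above drives the screw.
- cup (a point): Centre of the inner floor of the crank's cup: 177 mm above the bench when the crank is up. Cup: inside diameter 53 mm, outside 60 mm, its rim 16 mm above this floor, open above. Closed fingertips pointing down go into it, press on its floor and push on its wall.
- crank_axis (a point): Point on the driver axis at the height of the cup floor; the cup's centre circles it at 52 mm. The crank must go 6 to 25 mm down before its bit meets the screw: how far the bit is set into its chuck differs each time and is hidden in the sleeve under the bridge, so feel for it.
- screw_head (a point): Centre of the top of the screw's hex head (steel, 13 mm across, 6 mm high, flange 17 mm); 18 to 21 mm above the tab at the start. The sprung bit gives up to 6 mm, about 5 N per mm. With under about 10 N on the cup the bit just slips on the head; with 17 to 30 N the screw turns with the crank (less needed if friction is high). Pressing alone does not drive it.
- seat (a point): Point on the aluminium tab on the foot where the screw's head comes to rest (43 mm above the bench), on the driver axis. Home, the head's top stands 6 mm above it.
- screw: The screw itself; origin under its head on its axis, z up.
- screw_depth (a joint): How far the screw has gone in, m: 0 to 0.003 at the start, 0.015 when fully home (a hard stop; the bit then just slips). One turn clockwise takes it 5 mm deeper, so about 2.4 to 3 turns without slip; turning it anticlockwise backs it out. It yields about 1 mm deeper while pressed and comes back when let go.
- objective: Bystander: upright aluminium microscope objective, 26 mm thick, 50 mm high; origin at its underside.
- jar: Bystander: glass specimen jar with black lid, 52 mm thick, 75 mm high; origin at its underside.
- slide_box: Bystander: black box of slides 85 x 60 x 30 mm; origin at its underside.
- dish: Bystander: closed glass dish, 84 mm across, 15 mm high; origin at its underside.

How it is judged (in metres and radians):
On the way:
1. pressed through the crank driver, the screw has bitten and gone in more than 6.5 mm (value of joint screw_depth above 0.0065 m and contact force between any of the fingers, the arm and crank above 5 N), for 0.05 s.
At the end, for the whole second after the job is handed in: The screw is home: at least 13.5 of 15 mm deep, so that its head's top is less than 7.5 mm above the tab; the crank is let go and has come to rest in height; the bystanders are where they were (value of joint screw_depth above 0.0135 m and z of screw_head in the frame of seat below 0.0075 m and linear speed of crank below 0.02 m/s); the robot touches nothing.
It fails at once if the driver presses the screw with more than 36 N (contact force between crank and screw above 36 N).
It fails at once if the screw itself is touched by the robot (contact force between any of the fingers, the arm and screw above 1 N).
It fails at once if a bystander is shifted more than 25 mm (distance of any of objective, jar, slide_box, dish from where it was at the start of the episode above 0.025 m).
It also fails if it takes over 64 s, if anything falls off the work surface, if the arm or the gripper's body presses on something with over 40 N, if the wrist force passes 120 N, or if a joint passes its speed limit or range.

ROBOT

A 7-joint arm with a two-finger parallel gripper is mounted at the origin on the work surface. World frame = base frame: x ahead of the robot, y to its left, z up, the work surface at z = 0. Lengths are in mm, angles in rad, forces in N, time in s.
With the tool pointing down it reaches from about 400 to 875 mm from the base axis. Payload 4.4 kg.
Tool frame: the origin (TCP) lies at the very end of the fingers, on their centre line; the grasp point (between the pads) lies 19 mm behind it (robot.tcp_to_grasp is the distance from the TCP to the grasp point, in mm); z points along the fingers, y is the line along which they close (so a half turn about z gives the same grasp; the last joint's range is limited). The gripper opens to 85 mm and grips with 20 to 120 N. Pads are 22 mm wide; open, the fingers measure 114 mm over their backs; the gripper's body (76 mm by 85 mm) begins 54 mm behind the grasp point. The pads swing forward as they close: fully open they stand 13 mm farther back than shut.
Start: joints at [-1.188, 0.628, 0.038, 1.517, -0.027, 0.996, -0.02], TCP at [282.004, 585.655, 231.313] pointing down, gripper open.
Joint ranges: [-3.06, 3.06], [-0.37, 2.12], [-1.25, 1.32], [0.18, 2.47], [-1.1, 4.24], [0.23, 1.98], [-2.94, 2.94]. Speed limits (rad/s): [2.57, 2.57, 3.14, 3.14, 3.14, 3.14, 3.14].

INTERFACE

Orientations are given as a unit quaternion [w, x, y, z].
In Python, from workcell import robot gives the robot as it stands.
- The arm moves only by the shell command python3 -m pendant 'ROWS' [FORCE]. ROWS is JSON, a list that holds one entry, the list of rows, each a list of 5 numbers: the shift along the tool's x, y, z in mm, then the turn about the tool's z in degrees, then the opening, from 0 (shut) to 1 (fully open). In form: [[[dx, dy, dz, spin, hand], ...]]. A call has exactly 5 rows; each row shifts and turns the commanded pose from where the row before left it, along the tool's axes as they then stand; what a row does not reach is not made up. A row lasts 1/12 s, in which the tool goes at most 41.7 mm and 7.16 degrees, less where a joint would pass 70% of its speed; a pose out of reach is approached as far as the arm can. A call with a gripper value outside its range is refused whole. The fingers move at their own pace and stop on an object; FORCE is the grip in N (left out, the last holds). Time passes only in rows, so rows that do not move let the fingers close, or fill a call up. It gives the time, the measured TCP pose, the force, the opening and the grip force at its end, in the units of the state.
- robot.observe(): the state, without advancing time (a new reading comes with each control period).
- robot.get_image(name): name is "scene" or "top"; returns a dict with "color" (480x640x3 uint8, red, green, blue), "depth" (480x640 float32, mm along the optical axis (not along the pixel's ray), 0 where there is no reading), "vfov" (degrees; the focal length in pixels is half the picture's height over the tangent of half this angle, whatever the lens; pixels are square), "cx", "cy" (the principal point, pixels), "k1" (the pictures are not rectified: a ray, as slopes to the right and down, at radius r is drawn at 1 + k1 r^2 times it, then the intrinsics apply), "camera_from_world" (4x4, takes a point from world to camera coordinates). Camera axes: x right, y up, looking along -z (the intrinsics and any distortion apply to the point x, -y, -z); pixel columns grow to the right and rows downward; lengths in mm; the calibration is good to about 2 mm. A picture is of the moment at which its call begins.
- robot.close_job(): hands the job in; it is judged then, once.
The state is a dict: "t": time; "qpos": joint angles; "joint_vel": joint speeds; "tau": joint torques, N m; "eef_pos": TCP position; "tool_rot": TCP orientation; "contact_force": force on the tool from outside, world axes, zero at the start; "torque": the same for the moment, N m; "grip_width": finger opening in mm; "gripper_force": force on a finger pad.
Only numpy, scipy, OpenCV 4.12 (cv2) and the standard library are available. Lean on these libraries where they do the work, as an engineer would, in place of code of your own. Each camera call takes 0.05 s, during which the arm holds its last target. There are 200 camera calls.

## Working session

There is one attempt and no reset: what is moved stays moved. The work goes in short steps, Python scripts to look and compute and a shell command to move; the robot and the scene stay as the last step left them, time stands still between calls to the robot, and variables do not carry over. Pictures are saved under pics/ and viewed, at most 10 in all, crops included, and the job is handed in when it is done.

```bash
mkdir -p pics; ls
python3 - <<'E'
from workcell import robot
import cv2
o=robot.observe();print({k:o[k] for k in('t','eef_pos','tool_rot','contact_force','grip_width')})
for n in("scene","top"):
    im=robot.get_image(n);cv2.imwrite(f"pics/{n}0.png",im["color"][:,:,::-1]);print(n,im["vfov"],im["cx"],im["cy"],im["k1"],im["camera_from_world"].round(3).tolist() if hasattr(im["camera_from_world"],'round') else im["camera_from_world"])
E
```

```text
pics
{'t': 0.0, 'eef_pos': array([281.72207361, 585.05997873, 230.3824407 ]), 'tool_rot': array([-2.05972980e-04,  2.22524602e-01,  9.74926590e-01, -9.50283938e-04]), 'contact_force': array([ 0.59194253, -0.0835606 ,  0.18567319]), 'grip_width': 85.42913187708119}
scene 46.293846760345865 311.14586413647953 235.34527056743084 -0.13219587655269355 [[-0.754, 0.656, -0.017, 375.097], [-0.396, -0.434, 0.809, 152.344], [0.524, 0.617, 0.587, -1492.541], [0.0, 0.0, 0.0, 1.0]]
top 43.008611855151116 307.16543140429013 233.45166107363482 -0.11723021612741331 [[0.025, -0.999, 0.022, 45.019], [0.98, 0.029, 0.196, -580.746], [-0.197, 0.017, 0.98, -1294.866], [0.0, 0.0, 0.0, 1.0]]
```

View pics/top0.png

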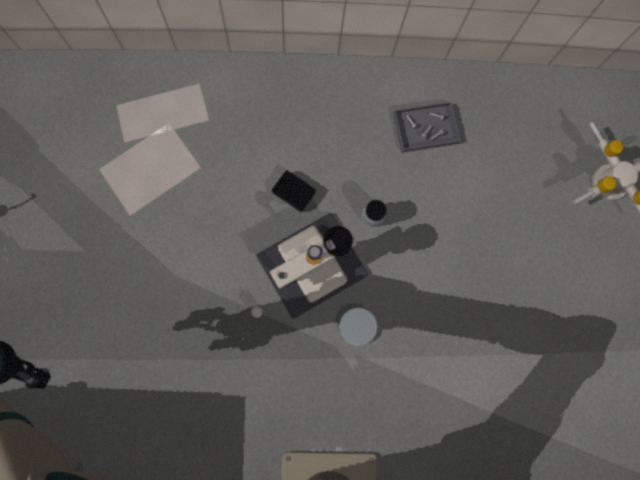

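View pics/scene0.png

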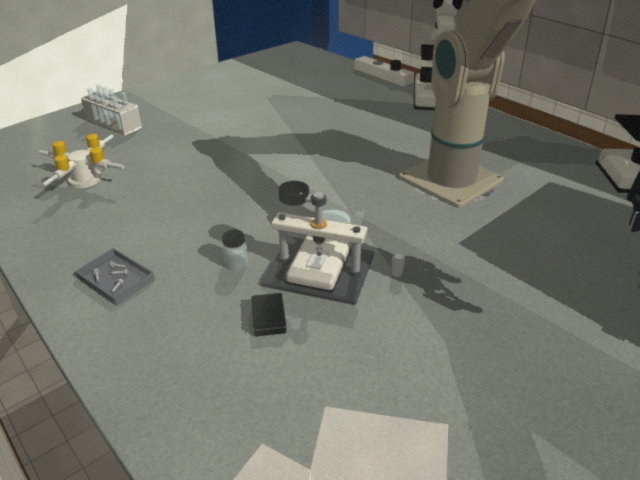

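The top view shows the stand at about (312,265), the crank hub at about (314,255) and the black cup at about (339,240). The jar is at (375,210), the dish at (358,326), the box at (294,190) and the objective at (257,311). In the scene view the cup is at (293,192) and the hub at (319,200).

```bash
cat > h.py <<'E'
import numpy as np,cv2
from workcell import robot
def cam(n):
    im=robot.get_image(n);f=240/np.tan(np.radians(im["vfov"])/2)
    im["K"]=np.array([[f,0,im["cx"]],[0,f,im["cy"]],[0,0,1.]]);im["T"]=np.array(im["camera_from_world"]);return im
def slopes(im,uv):
    return cv2.undistortPoints(np.float64(uv).reshape(-1,1,2),im["K"],np.array([im["k1"],0,0,0])).reshape(-1,2) if 1 else 0
def rays(im,uv):
    s=slopes(im,uv);d=np.c_[s[:,0],-s[:,1],-np.ones(len(s))]
    R=im["T"][:3,:3];return -R.T@im["T"][:3,3],d@R
def onplane(im,uv,z):
    o,d=rays(im,uv);return o+d*((z-o[2])/d[:,2])[:,None]
def cloud(im,box):
    u0,v0,u1,v1=box;v,u=np.mgrid[v0:v1,u0:u1];uv=np.c_[u.ravel(),v.ravel()]
    o,d=rays(im,uv);z=im["depth"][v0:v1,u0:u1].ravel();return uv,o+d*z[:,None],im["color"][v0:v1,u0:u1].reshape(-1,3)
E
python3 - <<'E'
from h import *
for n,box in(("top",(290,220,365,285)),("scene",(270,170,345,225))):
    im=cam(n);uv,P,c=cloud(im,box)
    dark=(c.max(1)<45)
    m=dark&(P[:,2]>160)&(P[:,2]<215)
    q=P[m];print(n,m.sum(),q.mean(0),q.min(0),q.max(0))
    # cup blob by contour, plane at rim
    mk=np.zeros((480,640),np.uint8);mk[uv[m][:,1],uv[m][:,0]]=255
    cs,_=cv2.findContours(mk,0,cv2.CHAIN_APPROX_NONE);k=max(cs,key=cv2.contourArea)
    W=onplane(im,k[:,0],193.)
    A=np.c_[2*W[:,:2],np.ones(len(W))];s=np.linalg.lstsq(A,(W[:,:2]**2).sum(1),rcond=None)[0]
    print(" circle rim plane",s[:2],np.sqrt(s[2]+s[:2]@s[:2]),"ext",W.min(0)[:2],W.max(0)[:2])
    hi=(P[:,2]>165)&(P[:,2]<260)&~dark;print(" hub pts",hi.sum(),np.median(P[hi],0),P[hi].max(0))
    b=(P[:,2]>112)&(P[:,2]<124)&(c.min(1)>110);print(" bridge",b.sum(),P[b].mean(0), cv2.minAreaRect(np.float32(P[b][:,:2])))
    cv2.imwrite(f"pics/{n}c.png",cv2.resize(im["color"][box[1]:box[3],box[0]:box[2],::-1],None,fx=8,fy=8,interpolation=2))
E
```

```text
top 604 [ 5.42744053e+02 -3.12760689e-01  1.80627469e+02] [510.83759137 -24.94794221 170.07877543] [569.28476681  29.77117773 201.9110899 ]
 circle rim plane [539.31890851   2.44723542] 28.787479492291805 ext [508.19556116 -24.3815847 ] [569.21474282  29.73284715]
 hub pts 344 [523.76832892  36.27056551 184.20322062] [569.45562587  60.66970702 196.76645588]
 bridge 478 [499.39469923  70.18279759 118.70351223] ((508.258056640625, 62.28218078613281), (41.958412170410156, 101.82115173339844), 31.857566833496094)
scene 4 [515.64801643   3.61940613 184.42653727] [512.81741458  -6.43651341 180.52665798] [517.02255938  11.64857268 186.65516511]
 circle rim plane [265.0522075    4.82919304] 265.0966687902942 ext [530.10488644   9.65839467] [530.10488644   9.65839467]
 hub pts 858 [532.44571198  18.06093619 182.14434461] [572.32539568  65.29416682 194.98060774]
 bridge 394 [538.07861223  11.03126626 118.40689999] ((525.4323120117188, 26.71511459350586), (43.580875396728516, 143.96343994140625), 36.84028244018555)
```

View pics/topc.png

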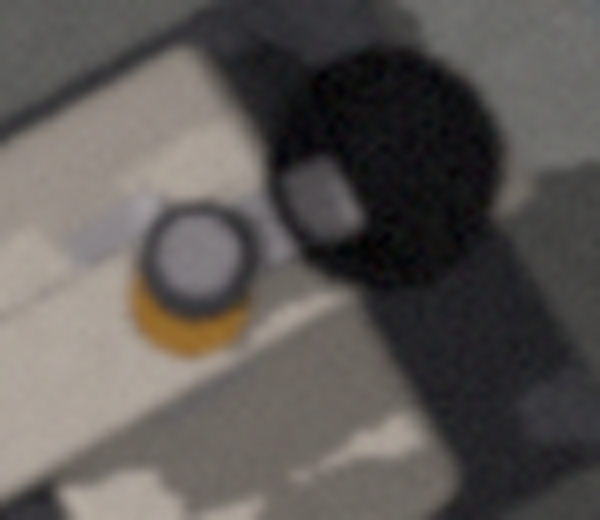

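The crop shows the cup's rim circle centred at about (387,167), which is (338.4,240.9) in the full image. The hub cap is centred at about (200,255), or (315,251.9), and the arm's grey end shows inside the cup.

Run:
```python
from h import *
im=cam("top");uv,P,c=cloud(im,(290,220,365,285))
B=(30,30)
print("cup rim",onplane(im,[[337.9,240.4]],193.), "r px->mm",onplane(im,[[337.9+14.4,240.4]],193.))
for z in(185,190,195,200):print("hub",z,onplane(im,[[314.6,251.4]],z))
m=np.hypot(uv[:,0]-314.6,uv[:,1]-251.4)<4;print("hub z",np.percentile(P[m][:,2],[10,50,90]))
m=np.hypot(uv[:,0]-341,uv[:,1]-239)<7;print("floor",np.percentile(P[m][:,2],[10,50,90]))
s=cam("scene");uv,P,c=cloud(s,(270,170,345,225))
cv2.imwrite("pics/scc.png",cv2.resize(s["color"][170:225,270:345,::-1],None,fx=8,fy=8,interpolation=2))
R=np.array(robot.observe()["tool_rot"]);from scipy.spatial.transform import Rotation as Ro
print(Ro.from_quat(R[[1,2,3,0]]).as_matrix().round(4))
# bystander/bridge direction
```

```text
cup rim [[539.73328341   1.83468948 193.        ]] r px->mm [[540.57796145 -26.89395435 193.        ]]
hub 185 [[517.56563193  47.45546939 185.        ]]
hub 190 [[516.71326687  47.60643908 190.        ]]
hub 195 [[515.86090181  47.75740877 195.        ]]
hub 200 [[515.00853675  47.90837847 200.        ]]
hub z [186.05407899 189.22688169 192.48168731]
floor [173.69992312 176.67301327 179.67119863]
[[-9.010e-01  4.338e-01 -3.000e-04]
 [ 4.338e-01  9.010e-01 -6.000e-04]
 [-0.000e+00 -7.000e-04 -1.000e+00]]
```

View pics/scc.png

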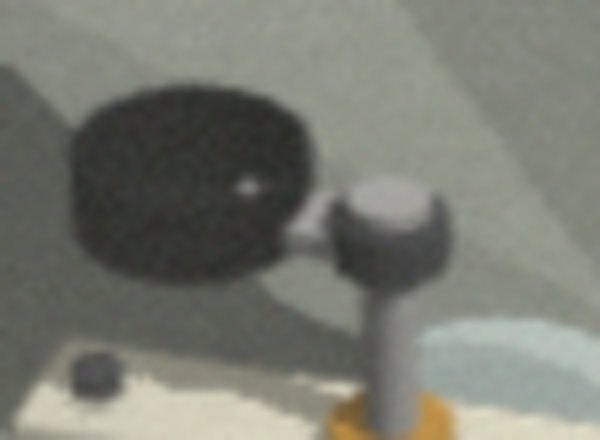

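The cup is at (539.7, 1.8) and the axis at about (516.8, 47.6), 51 mm apart, which agrees with the stated 52 mm. I'll move above the cup with the hand shut.

```bash
for i in 1; do
python3 -m pendant '[[[-24.3,-20.7,0,0,0],[-24.3,-20.7,0,0,0],[-24.3,-20.7,0,0,0],[-24.3,-20.7,0,0,0],[-24.3,-20.7,0,0,0]]]' 60
python3 -m pendant '[[[-24.3,-20.7,0,0,0],[-24.3,-20.7,0,0,0],[-24.3,-20.7,0,0,0],[-24.3,-20.7,0,0,0],[-24.3,-20.7,0,0,0]]]'
python3 -m pendant '[[[-24.3,-20.7,0,0,0],[-24.3,-20.7,0,0,0],[-24.3,-20.7,0,0,0],[-24.3,-20.7,0,0,0],[-24.3,-20.7,0,0,0]]]'
python3 -m pendant '[[[-24.3,-20.7,0,0,0],[-24.3,-20.7,0,0,0],[-24.3,-20.7,0,0,0],[-24.3,-20.7,0,0,0],[-24.3,-20.7,0,0,0]]]'
python3 -m pendant '[[[0,0,0,0,0],[0,0,0,0,0],[0,0,0,0,0],[0,0,0,0,0],[0,0,0,0,0]]]'
done
```

```text
t: 0.72
eef_pos: [346.9, 438.3, 231.3]
tool_rot: [0.0, 0.222, 0.975, 0.0]
contact_force: [0.9, 0.2, 0.2]
grip_width: 25.8
gripper_force: 0.0
t: 1.13
eef_pos: [411.6, 292.3, 231.5]
tool_rot: [0.0, 0.223, 0.975, 0.0]
contact_force: [1.4, -0.1, -0.4]
grip_width: 0.4
gripper_force: 0.0
t: 1.55
eef_pos: [476.1, 146.3, 231.5]
tool_rot: [0.0, 0.223, 0.975, 0.0]
contact_force: [0.3, -0.3, 0.3]
grip_width: -0.1
gripper_force: 0.0
t: 1.97
eef_pos: [540.7, 0.2, 231.4]
tool_rot: [0.0, 0.223, 0.975, 0.0]
contact_force: [-0.1, -1.1, 0.6]
grip_width: -0.2
gripper_force: 0.0
t: 2.38
eef_pos: [539.8, 3.4, 231.3]
tool_rot: [-0.0, 0.221, 0.975, 0.0]
contact_force: [0.3, -0.8, 0.2]
grip_width: -0.1
gripper_force: 0.0
```

```bash
python3 -m pendant '[[[0,1.5,10,0,0],[0,0,10,0,0],[0,0,10,0,0],[0,0,10,0,0],[0,0,8,0,0]]]'
python3 -m pendant '[[[0,0,0,0,0],[0,0,1,0,0],[0,0,1,0,0],[0,0,1,0,0],[0,0,1,0,0]]]'
python3 -m pendant '[[[0,0,1,0,0],[0,0,1,0,0],[0,0,1,0,0],[0,0,1,0,0],[0,0,0,0,0]]]'
python3 - <<'E'
from h import *
for n,b in(("top",(290,210,370,285)),("scene",(260,160,345,225))):
    im=cam(n);cv2.imwrite(f"pics/{n}1.png",cv2.resize(im["color"][b[1]:b[3],b[0]:b[2],::-1],None,fx=7,fy=7,interpolation=2))
E
```

```text
t: 2.8
eef_pos: [540.1, 3.3, 181.5]
tool_rot: [-0.001, 0.222, 0.975, -0.0]
contact_force: [0.0, -0.7, -0.1]
grip_width: 0.2
gripper_force: 0.0
t: 3.22
eef_pos: [541.3, 3.1, 179.8]
tool_rot: [0.001, 0.223, 0.975, 0.0]
contact_force: [0.3, -0.2, 2.2]
grip_width: 0.1
gripper_force: 1.1
t: 3.63
eef_pos: [541.1, 3.1, 175.3]
tool_rot: [0.0, 0.223, 0.975, 0.0]
contact_force: [-0.5, 0.1, 1.7]
grip_width: 0.0
gripper_force: 1.1
```

View pics/scene1.png

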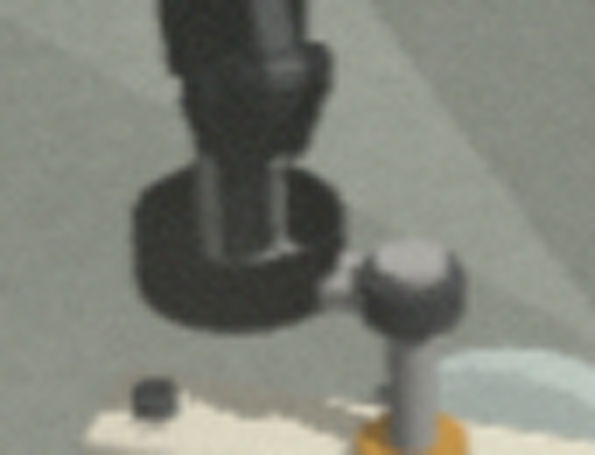

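The fingers are inside the cup at about (240,240) in the crop and rest on its floor with 2 N of spring force. Next I'll feel downward.

```bash
python3 -m pendant '[[[0,0,0.5,0,0],[0,0,0.5,0,0],[0,0,0.5,0,0],[0,0,0.5,0,0],[0,0,0.5,0,0]]]'
python3 -m pendant '[[[0,0,0.5,0,0],[0,0,0.5,0,0],[0,0,0.5,0,0],[0,0,0.5,0,0],[0,0,0.5,0,0]]]'
```

```text
t: 4.15
eef_pos: [540.9, 3.1, 172.8]
tool_rot: [0.0, 0.223, 0.975, 0.0]
contact_force: [0.6, 0.1, 3.2]
grip_width: 0.3
gripper_force: 1.2
t: 4.57
eef_pos: [540.9, 3.1, 170.3]
tool_rot: [0.0, 0.223, 0.975, -0.0]
contact_force: [0.4, -0.1, 2.9]
grip_width: -0.5
gripper_force: 1.3
```

```bash
python3 -m pendant '[[[0,0,0,0,0],[0,0,0,0,0],[0,0,0.5,0,0],[0,0,0.5,0,0],[0,0,0,0,0]]]'
```

```text
t: 4.98
eef_pos: [540.8, 3.1, 169.2]
tool_rot: [-0.0, 0.223, 0.975, -0.0]
contact_force: [0.9, -0.5, 2.9]
grip_width: -0.0
gripper_force: 1.3
```

```bash
python3 -m pendant '[[[0,0,0.5,0,0],[0,0,0.5,0,0],[0,0,0.5,0,0],[0,0,0.5,0,0],[0,0,0.5,0,0]]]'
python3 -m pendant '[[[0,0,0.5,0,0],[0,0,0.5,0,0],[0,0,0.5,0,0],[0,0,0.5,0,0],[0,0,0.5,0,0]]]' | grep -E "pos|cont"
```

```text
t: 5.4
eef_pos: [541.2, 3.1, 167.2]
tool_rot: [0.0, 0.223, 0.975, 0.0]
contact_force: [-0.2, -1.9, 6.8]
grip_width: -0.2
gripper_force: 3.6
eef_pos: [542.1, 3.5, 165.4]
contact_force: [-0.4, 0.9, 11.8]
```

```bash
python3 -m pendant '[[[0,0,0.6,0,0],[0,0,0.6,0,0],[0,0,0.6,0,0],[0,0,0.6,0,0],[0,0,0,0,0]]]' | grep -E "pos|cont"
python3 -m pendant '[[[0,0,0,0,0],[0,0,0.4,0,0],[0,0,0.4,0,0],[0,0,0,0,0],[0,0,0,0,0]]]' | grep -E "pos|cont"
```

```text
eef_pos: [542.6, 3.7, 163.8]
contact_force: [-1.3, -0.5, 15.4]
eef_pos: [542.8, 3.7, 163.3]
contact_force: [-0.2, -0.3, 16.8]
```

Run:
```python
import numpy as np
f=np.radians(-61.5-9*np.arange(41));w=51.5*np.c_[np.cos(f),np.sin(f)]
p=w@np.array([[-.901,.434],[.434,.901]]).T
d=np.diff((p-p[0]).round(1),axis=0).round(1)
for i in range(8):print(i,[[float(a),float(b)] for a,b in d[5*i:5*i+5]])
```

```text
0 [[5.2, -6.2], [6.2, -5.2], [6.8, -4.3], [7.5, -3.1], [7.8, -1.9]]
1 [[8.1, -0.7], [8.0, 0.6], [7.9, 1.9], [7.5, 3.0], [6.9, 4.2]]
2 [[6.2, 5.3], [5.2, 6.1], [4.3, 6.9], [3.1, 7.4], [1.9, 7.9]]
3 [[0.7, 8.0], [-0.6, 8.1], [-1.9, 7.8], [-3.0, 7.5], [-4.2, 6.9]]
4 [[-5.3, 6.2], [-6.1, 5.3], [-6.9, 4.2], [-7.4, 3.1], [-7.9, 2.0]]
5 [[-8.0, 0.6], [-8.1, -0.6], [-7.8, -1.8], [-7.5, -3.1], [-6.9, -4.2]]
6 [[-6.2, -5.2], [-5.3, -6.2], [-4.2, -6.8], [-3.1, -7.5], [-2.0, -7.8]]
7 [[-0.6, -8.1], [0.6, -8.0], [1.8, -7.9], [3.1, -7.5], [4.2, -6.9]]
```

```bash
python3 -m pendant '[[[0,0,0.5,0,0],[0,0,0.5,0,0],[0,0,0.5,0,0],[0,0,0.5,0,0],[0,0,0,0,0]]]' | grep -E "pos|cont"
```

```text
eef_pos: [543.2, 3.8, 161.9]
contact_force: [-2.2, 1.0, 22.6]
```

```bash
python3 -m pendant '[[[5.2,-6.2,0.1,0,0],[6.2,-5.2,0.1,0,0],[6.8,-4.3,0.1,0,0],[7.5,-3.1,0.1,0,0],[7.8,-1.9,0.1,0,0]]]' | grep -E "t:|pos|cont"
```

```text
t: 7.48
eef_pos: [505.0, -0.7, 161.1]
tool_rot: [0.004, 0.223, 0.975, 0.001]
contact_force: [1.8, 0.4, 12.3]
```

```bash
python3 -m pendant '[[[8.1,-0.7,0.1,0,0],[8.0,0.6,0.1,0,0],[7.9,1.9,0.1,0,0],[7.5,3.0,0.1,0,0],[6.9,4.2,0.1,0,0]]]' | grep -E "t:|pos|cont"
```

```text
t: 7.9
eef_pos: [472.1, 22.8, 159.7]
tool_rot: [0.002, 0.223, 0.975, 0.0]
contact_force: [-0.8, -2.4, 16.2]
```

```bash
python3 -m pendant '[[[6.2,5.3,0.4,0,0],[5.2,6.1,0.4,0,0],[4.3,6.9,0.3,0,0],[3.1,7.4,0.2,0,0],[1.9,7.9,0.2,0,0]]]' | grep -E "t:|pos|cont"
```

```text
t: 8.32
eef_pos: [464.3, 60.9, 157.6]
tool_rot: [-0.002, 0.224, 0.975, -0.002]
contact_force: [-7.1, -1.4, 22.2]
```

```bash
python3 -m pendant '[[[0.7,8.0,0.2,0,0],[-0.6,8.1,0.2,0,0],[-1.9,7.8,0.2,0,0],[-3.0,7.5,0.2,0,0],[-4.2,6.9,0.2,0,0]]]' | grep -E "t:|pos|cont"
```

```text
t: 8.73
eef_pos: [490.3, 95.7, 157.2]
tool_rot: [-0.001, 0.222, 0.975, 0.001]
contact_force: [-4.8, 4.1, 22.1]
```

```bash
python3 -m pendant '[[[-5.3,6.2,0.1,0,0],[-6.1,5.3,0.1,0,0],[-6.9,4.2,0.1,0,0],[-7.4,3.1,0.1,0,0],[-7.9,2.0,0.1,0,0]]]' | grep -E "t:|pos|cont"
```

```text
t: 9.15
eef_pos: [533.2, 99.5, 157.7]
tool_rot: [0.002, 0.222, 0.975, 0.002]
contact_force: [-2.0, 0.3, 21.0]
```

```bash
python3 -m pendant '[[[-8.0,0.6,0.1,0,0],[-8.1,-0.6,0.1,0,0],[-7.8,-1.8,0.1,0,0],[-7.5,-3.1,0.1,0,0],[-6.9,-4.2,0.1,0,0]]]' | grep -E "t:|pos|cont"
```

```text
t: 9.57
eef_pos: [565.3, 75.0, 157.8]
tool_rot: [0.004, 0.222, 0.975, 0.003]
contact_force: [0.0, 2.8, 19.7]
```

Run:
```python
from h import *
b=(250,140,370,230)
im=cam("scene");cv2.imwrite("pics/scene2.png",cv2.resize(im["color"][b[1]:b[3],b[0]:b[2],::-1],None,fx=6,fy=6,interpolation=2))
```

```text
(no output)
```

View pics/scene2.png

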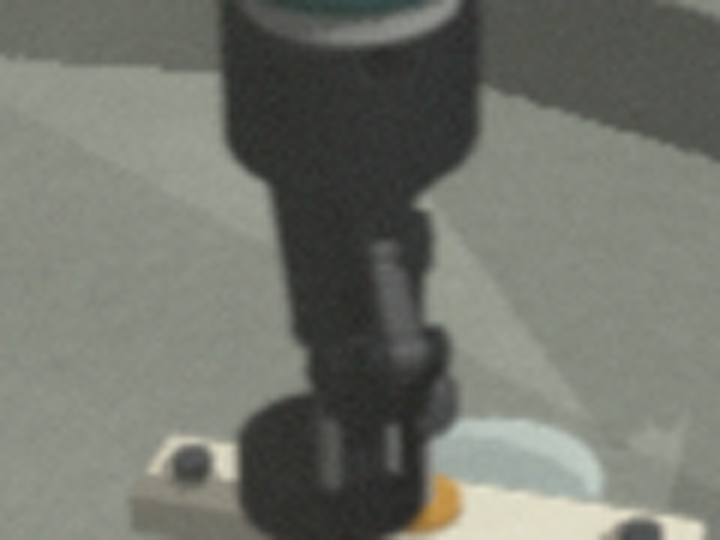

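The fingers are still in the cup at about (335,460) in the crop, the cup has come round with them, and the crank is lower. I'll carry on.

```bash
python3 -m pendant '[[[-6.2,-5.2,0.3,0,0],[-5.3,-6.2,0.3,0,0],[-4.2,-6.8,0.2,0,0],[-3.1,-7.5,0.2,0,0],[-2.0,-7.8,0.2,0,0]]]' | grep -E "t:|pos|cont"
```

```text
t: 10.03
eef_pos: [571.5, 35.3, 157.4]
tool_rot: [0.006, 0.222, 0.975, 0.003]
contact_force: [2.1, 2.4, 21.4]
```

```bash
python3 -m pendant '[[[-0.6,-8.1,0.2,0,0],[0.6,-8.0,0.2,0,0],[1.8,-7.9,0.1,0,0],[3.1,-7.5,0.1,0,0],[4.2,-6.9,0.1,0,0]]]' | grep -E "t:|pos|cont"
```

```text
t: 10.45
eef_pos: [547.8, 2.5, 157.0]
tool_rot: [0.008, 0.223, 0.975, 0.002]
contact_force: [7.0, -2.0, 22.0]
```

```bash
python3 -m pendant '[[[5.2,-6.2,0.1,0,0],[6.2,-5.2,0.1,0,0],[6.8,-4.3,0.1,0,0],[7.5,-3.1,0.1,0,0],[7.8,-1.9,0.1,0,0]]]' | grep -E "t:|pos|cont"
```

```text
t: 10.87
eef_pos: [506.8, -2.6, 156.0]
tool_rot: [0.006, 0.224, 0.975, 0.001]
contact_force: [1.9, -3.6, 26.0]
```

```bash
python3 -m pendant '[[[8.1,-0.7,0.1,0,0],[8.0,0.6,0.1,0,0],[7.9,1.9,0.1,0,0],[7.5,3.0,0.1,0,0],[6.9,4.2,0.1,0,0]]]' | grep -E "t:|pos|cont"
```

```text
t: 11.28
eef_pos: [473.8, 22.0, 154.8]
tool_rot: [0.004, 0.224, 0.975, 0.0]
contact_force: [-2.5, -5.8, 28.9]
```

```bash
python3 -m pendant '[[[6.2,5.3,0.1,0,0],[5.2,6.1,0.1,0,0],[4.3,6.9,0.1,0,0],[3.1,7.4,0.1,0,0],[1.9,7.9,0.1,0,0]]]' | grep -E "t:|pos|cont"
```

```text
t: 11.7
eef_pos: [464.5, 59.6, 153.2]
tool_rot: [-0.002, 0.225, 0.974, -0.002]
contact_force: [-8.1, -0.7, 31.4]
```

```bash
python3 -m pendant '[[[0.7,8.0,0.1,0,0],[-0.6,8.1,0.1,0,0],[-1.9,7.8,0.1,0,0],[-3.0,7.5,0.1,0,0],[-4.2,6.9,0.1,0,0]]]' | grep -E "t:|pos|cont"
```

```text
t: 12.12
eef_pos: [491.2, 96.2, 153.2]
tool_rot: [-0.0, 0.222, 0.975, 0.002]
contact_force: [-6.3, 3.9, 28.8]
```

```bash
python3 -m pendant '[[[-5.3,6.2,0,0,0],[-6.1,5.3,0,0,0],[-6.9,4.2,0,0,0],[-7.4,3.1,0,0,0],[-7.9,2.0,0,0,0]]]' | grep -E "t:|pos|cont"
```

```text
t: 12.53
eef_pos: [533.9, 99.8, 154.0]
tool_rot: [0.003, 0.222, 0.975, 0.002]
contact_force: [-2.3, 0.9, 26.0]
```

```bash
python3 -m pendant '[[[-8.0,0.6,0,0,0],[-8.1,-0.6,0,0,0],[-7.8,-1.8,0,0,0],[-7.5,-3.1,0,0,0],[-6.9,-4.2,0,0,0]]]' | grep -E "t:|pos|cont"
```

```text
t: 12.95
eef_pos: [566.1, 75.3, 154.6]
tool_rot: [0.004, 0.222, 0.975, 0.003]
contact_force: [0.3, 1.8, 24.4]
```

```bash
python3 -m pendant '[[[-6.2,-5.2,0,0,0],[-5.3,-6.2,0,0,0],[-4.2,-6.8,0,0,0],[-3.1,-7.5,0,0,0],[-2.0,-7.8,0,0,0]]]' | grep -E "t:|pos|cont"
```

```text
t: 13.37
eef_pos: [572.1, 35.3, 155.0]
tool_rot: [0.007, 0.223, 0.975, 0.003]
contact_force: [3.3, 2.6, 22.8]
```

```bash
python3 -m pendant '[[[-0.6,-8.1,0.1,0,0],[0.6,-8.0,0.1,0,0],[1.8,-7.9,0.1,0,0],[3.1,-7.5,0.1,0,0],[4.2,-6.9,0.1,0,0]]]' | grep -E "t:|pos|cont"
```

```text
t: 13.78
eef_pos: [547.8, 2.4, 154.6]
tool_rot: [0.008, 0.223, 0.975, 0.002]
contact_force: [4.8, -1.4, 24.2]
```

Progress tracks the force, and the bit seems to slip below about 25 N, so I'll hold about 28–30 N.

```bash
python3 -m pendant '[[[5.2,-6.2,0.2,0,0],[6.2,-5.2,0.2,0,0],[6.8,-4.3,0.2,0,0],[7.5,-3.1,0.2,0,0],[7.8,-1.9,0.2,0,0]]]' | grep -E "t:|pos|cont"
```

```text
t: 14.2
eef_pos: [507.3, -2.7, 153.3]
tool_rot: [0.007, 0.224, 0.975, 0.001]
contact_force: [1.8, -3.6, 28.0]
```

```bash
python3 -m pendant '[[[8.1,-0.7,0,0,0],[8.0,0.6,0,0,0],[7.9,1.9,0,0,0],[7.5,3.0,0,0,0],[6.9,4.2,0,0,0]]]' | grep -E "t:|pos|cont"
```

```text
t: 14.62
eef_pos: [473.9, 21.9, 152.4]
tool_rot: [0.004, 0.224, 0.975, 0.0]
contact_force: [-1.4, -5.6, 29.2]
```

```bash
python3 -m pendant '[[[6.2,5.3,0,0,0],[5.2,6.1,0,0,0],[4.3,6.9,0,0,0],[3.1,7.4,0,0,0],[1.9,7.9,0,0,0]]]' | grep -E "t:|pos|cont"
```

```text
t: 15.03
eef_pos: [464.2, 60.9, 151.1]
tool_rot: [-0.002, 0.224, 0.975, -0.001]
contact_force: [-7.8, -2.1, 31.0]
```

```bash
python3 -m pendant '[[[0.7,8.0,0.1,0,0],[-0.6,8.1,0.1,0,0],[-1.9,7.8,0.1,0,0],[-3.0,7.5,0.1,0,0],[-4.2,6.9,0.1,0,0]]]' | grep -E "t:|pos|cont"
```

```text
t: 15.45
eef_pos: [491.1, 96.3, 151.1]
tool_rot: [-0.0, 0.222, 0.975, 0.002]
contact_force: [-4.5, 4.1, 27.9]
```

```bash
python3 -m pendant '[[[-5.3,6.2,0.3,0,0],[-6.1,5.3,0.3,0,0],[-6.9,4.2,0.3,0,0],[-7.4,3.1,0.3,0,0],[-7.9,2.0,0.3,0,0]]]' | grep -E "t:|pos|cont"
```

```text
t: 15.87
eef_pos: [534.3, 100.0, 150.9]
tool_rot: [0.003, 0.222, 0.975, 0.003]
contact_force: [-2.5, 1.2, 29.0]
```

```bash
python3 -m pendant '[[[-8.0,0.6,0.3,0,0],[-8.1,-0.6,0.3,0,0],[-7.8,-1.8,0.3,0,0],[-7.5,-3.1,0.3,0,0],[-6.9,-4.2,0.3,0,0]]]' | grep -E "t:|pos|cont"
```

```text
t: 16.28
eef_pos: [567.0, 75.5, 150.4]
tool_rot: [0.005, 0.222, 0.975, 0.003]
contact_force: [1.5, 2.1, 26.7]
```

```bash
python3 -m pendant '[[[-6.2,-5.2,0.2,0,0],[-5.3,-6.2,0.2,0,0],[-4.2,-6.8,0.2,0,0],[-3.1,-7.5,0.2,0,0],[-2.0,-7.8,0.2,0,0]]]' | grep -E "t:|pos|cont"
```

```text
t: 16.7
eef_pos: [573.6, 35.6, 150.2]
tool_rot: [0.008, 0.223, 0.975, 0.004]
contact_force: [4.4, 1.6, 27.3]
```

```bash
python3 -m pendant '[[[-0.6,-8.1,0.1,0,0],[0.6,-8.0,0.1,0,0],[1.8,-7.9,0.1,0,0],[3.1,-7.5,0.1,0,0],[4.2,-6.9,0.1,0,0]]]' | grep -E "t:|pos|cont"
```

```text
t: 17.12
eef_pos: [548.7, 2.1, 149.6]
tool_rot: [0.009, 0.223, 0.975, 0.002]
contact_force: [3.2, -1.4, 29.6]
```

```bash
python3 -m pendant '[[[5.2,-6.2,0,0,0],[6.2,-5.2,0,0,0],[6.8,-4.3,0,0,0],[7.5,-3.1,0,0,0],[7.8,-1.9,0,0,0]]]' | grep -E "t:|pos|cont"
```

```text
t: 17.53
eef_pos: [507.9, -3.0, 148.8]
tool_rot: [0.007, 0.224, 0.975, 0.001]
contact_force: [2.3, -3.8, 30.5]
```

```bash
python3 -m pendant '[[[8.1,-0.7,0,0,0],[8.0,0.6,0,0,0],[7.9,1.9,0,0,0],[7.5,3.0,0,0,0],[6.9,4.2,0,0,0]]]' | grep -E "t:|pos|cont"
```

```text
t: 17.95
eef_pos: [474.1, 21.6, 147.7]
tool_rot: [0.004, 0.224, 0.975, 0.0]
contact_force: [-3.2, -4.9, 32.4]
```

```bash
python3 -m pendant '[[[6.2,5.3,0,0,0],[5.2,6.1,0,0,0],[4.3,6.9,0,0,0],[3.1,7.4,0,0,0],[1.9,7.9,0,0,0]]]' | grep -E "t:|pos|cont"
```

```text
t: 18.37
eef_pos: [464.4, 59.5, 146.4]
tool_rot: [-0.002, 0.225, 0.974, -0.002]
contact_force: [-10.9, -1.2, 34.5]
```

```bash
python3 -m pendant '[[[0.7,8.0,0,0,0],[-0.6,8.1,0.1,0,0],[-1.9,7.8,0.1,0,0],[-3.0,7.5,0.1,0,0],[-4.2,6.9,0.1,0,0]]]' | grep -E "t:|pos|cont"
```

```text
t: 18.78
eef_pos: [491.4, 96.4, 146.6]
tool_rot: [-0.0, 0.222, 0.975, 0.002]
contact_force: [-5.9, 3.8, 29.7]
```

```bash
python3 -m pendant '[[[-5.3,6.2,0.1,0,0],[-6.1,5.3,0.2,0,0],[-6.9,4.2,0.2,0,0],[-7.4,3.1,0.2,0,0],[-7.9,2.0,0.2,0,0]]]' | grep -E "t:|pos|cont"
```

```text
t: 19.2
eef_pos: [534.3, 100.0, 146.7]
tool_rot: [0.003, 0.222, 0.975, 0.002]
contact_force: [-2.0, 1.0, 27.9]
```

```bash
python3 -m pendant '[[[-8.0,0.6,0.2,0,0],[-8.1,-0.6,0.2,0,0],[-7.8,-1.8,0.2,0,0],[-7.5,-3.1,0.2,0,0],[-6.9,-4.2,0.2,0,0]]]' | grep -E "t:|pos|cont"
```

```text
t: 19.62
eef_pos: [566.9, 75.5, 146.6]
tool_rot: [0.005, 0.222, 0.975, 0.003]
contact_force: [0.8, 2.3, 27.7]
```

```bash
python3 -m pendant '[[[-6.2,-5.2,0.1,0,0],[-5.3,-6.2,0.1,0,0],[-4.2,-6.8,0.1,0,0],[-3.1,-7.5,0.1,0,0],[-2.0,-7.8,0.1,0,0]]]' | grep -E "t:|pos|cont"
```

```text
t: 20.03
eef_pos: [573.5, 35.6, 146.8]
tool_rot: [0.008, 0.223, 0.975, 0.004]
contact_force: [3.6, 2.2, 27.4]
```

```bash
python3 -m pendant '[[[-0.6,-8.1,0,0,0],[0.6,-8.0,0,0,0],[1.8,-7.9,0,0,0],[3.1,-7.5,0,0,0],[4.2,-6.9,0,0,0]]]' | grep -E "t:|pos|cont"
```

```text
t: 20.45
eef_pos: [548.5, 2.2, 146.6]
tool_rot: [0.008, 0.223, 0.975, 0.002]
contact_force: [4.5, -1.3, 28.3]
```

```bash
python3 -m pendant '[[[5.2,-6.2,0,0,0],[6.2,-5.2,0,0,0],[6.8,-4.3,0,0,0],[7.5,-3.1,0,0,0],[7.8,-1.9,0,0,0]]]' | grep -E "t:|pos|cont"
```

```text
t: 20.87
eef_pos: [507.7, -2.9, 145.8]
tool_rot: [0.007, 0.224, 0.975, 0.001]
contact_force: [2.5, -2.7, 30.4]
```

```bash
python3 -m pendant '[[[8.1,-0.7,-0.1,0,0],[8.0,0.6,-0.1,0,0],[7.9,1.9,-0.1,0,0],[7.5,3.0,-0.2,0,0],[6.9,4.2,-0.2,0,0]]]' | grep -E "t:|pos|cont"
```

```text
t: 21.28
eef_pos: [473.8, 21.9, 145.3]
tool_rot: [0.004, 0.224, 0.975, 0.0]
contact_force: [-3.5, -4.5, 29.0]
```

```bash
python3 -m pendant '[[[6.2,5.3,-0.2,0,0],[5.2,6.1,-0.2,0,0],[4.3,6.9,-0.2,0,0],[3.1,7.4,-0.1,0,0],[1.9,7.9,0,0,0]]]' | grep -E "t:|pos|cont"
```

```text
t: 21.7
eef_pos: [464.2, 60.9, 144.5]
tool_rot: [-0.002, 0.224, 0.975, -0.001]
contact_force: [-8.3, -1.8, 28.4]
```

```bash
python3 -m pendant '[[[0.7,8.0,0,0,0],[-0.6,8.1,0,0,0],[-1.9,7.8,0,0,0],[-3.0,7.5,0,0,0],[-4.2,6.9,0,0,0]]]' | grep -E "t:|pos|cont"
```

```text
t: 22.12
eef_pos: [490.9, 96.1, 145.0]
tool_rot: [-0.001, 0.222, 0.975, 0.001]
contact_force: [-5.6, 4.2, 26.2]
```

```bash
python3 -m pendant '[[[-5.3,6.2,0.3,0,0],[-6.1,5.3,0.3,0,0],[-6.9,4.2,0.2,0,0],[-7.4,3.1,0.2,0,0],[-7.9,2.0,0.2,0,0]]]' | grep -E "t:|pos|cont"
```

```text
t: 22.53
eef_pos: [534.0, 99.7, 145.0]
tool_rot: [0.003, 0.222, 0.975, 0.002]
contact_force: [-1.7, 0.7, 27.2]
```

```bash
python3 -m pendant '[[[-8.0,0.6,0.2,0,0],[-8.1,-0.6,0.2,0,0],[-7.8,-1.8,0.2,0,0],[-7.5,-3.1,0.2,0,0],[-6.9,-4.2,0.2,0,0]]]' | grep -E "t:|pos|cont"
```

```text
t: 22.95
eef_pos: [566.5, 75.4, 144.9]
tool_rot: [0.005, 0.222, 0.975, 0.003]
contact_force: [0.8, 2.4, 27.7]
```

```bash
python3 -m pendant '[[[-6.2,-5.2,0.1,0,0],[-5.3,-6.2,0.1,0,0],[-4.2,-6.8,0.1,0,0],[-3.1,-7.5,0.1,0,0],[-2.0,-7.8,0,0,0]]]' | grep -E "t:|pos|cont"
```

```text
t: 23.37
eef_pos: [572.9, 35.5, 145.2]
tool_rot: [0.007, 0.223, 0.975, 0.003]
contact_force: [3.7, 3.2, 25.2]
```

```bash
python3 -m pendant '[[[-0.6,-8.1,0,0,0],[0.6,-8.0,0,0,0],[1.8,-7.9,0,0,0],[3.1,-7.5,0,0,0],[4.2,-6.9,0,0,0]]]' | grep -E "t:|pos|cont"
```

```text
t: 23.78
eef_pos: [547.9, 2.3, 144.9]
tool_rot: [0.008, 0.223, 0.975, 0.002]
contact_force: [3.2, -2.3, 25.9]
```

```bash
python3 -m pendant '[[[5.2,-6.2,0.1,0,0],[6.2,-5.2,0.1,0,0],[6.8,-4.3,0.1,0,0],[7.5,-3.1,0,0,0],[7.8,-1.9,0,0,0]]]' | grep -E "t:|pos|cont"
```

```text
t: 24.2
eef_pos: [507.6, -2.8, 144.2]
tool_rot: [0.007, 0.224, 0.975, 0.001]
contact_force: [1.1, -4.2, 28.9]
```

```bash
python3 -m pendant '[[[8.1,-0.7,0,0,0],[8.0,0.6,0,0,0],[7.9,1.9,0,0,0],[7.5,3.0,0,0,0],[6.9,4.2,-0.1,0,0]]]' | grep -E "t:|pos|cont"
```

```text
t: 24.62
eef_pos: [474.0, 21.8, 143.3]
tool_rot: [0.004, 0.224, 0.975, 0.0]
contact_force: [-2.7, -5.3, 31.9]
```

```bash
python3 -m pendant '[[[6.2,5.3,-0.2,0,0],[5.2,6.1,-0.2,0,0],[4.3,6.9,-0.2,0,0],[3.1,7.4,-0.1,0,0],[1.9,7.9,0,0,0]]]' | grep -E "t:|pos|cont"
```

```text
t: 25.03
eef_pos: [464.2, 59.8, 142.7]
tool_rot: [-0.002, 0.225, 0.974, -0.002]
contact_force: [-9.8, -1.9, 32.7]
```

```bash
python3 -m pendant '[[[0.7,8.0,0,0,0],[-0.6,8.1,0,0,0],[-1.9,7.8,0,0,0],[-3.0,7.5,0,0,0],[-4.2,6.9,0,0,0]]]' | grep -E "t:|pos|cont"
```

```text
t: 25.45
eef_pos: [491.4, 96.1, 143.3]
tool_rot: [-0.0, 0.222, 0.975, 0.002]
contact_force: [-5.6, 4.9, 29.4]
```

Allowing for spring and yield (about 0.32 mm/N), the screw's travel has stayed at 15–16 mm for over a turn, so it looks home. I'll add one more half turn to be sure, then lift clear.

```bash
python3 -m pendant '[[[-5.3,6.2,0.2,0,0],[-6.1,5.3,0.2,0,0],[-6.9,4.2,0.1,0,0],[-7.4,3.1,0.1,0,0],[-7.9,2.0,0.1,0,0]]]' | grep -E "t:|pos|cont"
```

```text
t: 25.87
eef_pos: [534.2, 99.8, 143.7]
tool_rot: [0.003, 0.222, 0.975, 0.002]
contact_force: [-2.5, 0.3, 28.8]
```

```bash
python3 -m pendant '[[[-8.0,0.6,0.2,0,0],[-8.1,-0.6,0.2,0,0],[-7.8,-1.8,0.1,0,0],[-7.5,-3.1,0.1,0,0],[-6.9,-4.2,0.1,0,0]]]' | grep -E "t:|pos|cont"
```

```text
t: 26.28
eef_pos: [566.6, 75.4, 143.7]
tool_rot: [0.005, 0.222, 0.975, 0.003]
contact_force: [0.7, 3.2, 27.9]
```

```bash
python3 -m pendant '[[[-6.2,-5.2,0.1,0,0],[-5.3,-6.2,0.1,0,0],[-4.2,-6.8,0.1,0,0],[-3.1,-7.5,0.1,0,0],[-2.0,-7.8,0,0,0]]]' | grep -E "t:|pos|cont"
```

```text
t: 26.7
eef_pos: [573.2, 35.5, 144.0]
tool_rot: [0.008, 0.223, 0.975, 0.004]
contact_force: [3.8, 3.0, 27.2]
```

```bash
python3 -m pendant '[[[-0.6,-8.1,0,0,0],[0.6,-8.0,0,0,0],[1.8,-7.9,0,0,0],[3.1,-7.5,0,0,0],[4.2,-6.9,0,0,0]]]' | grep -E "t:|pos|cont"
python3 -m pendant '[[[0,0,0,0,0],[0,0,0,0,0],[0,0,0,0,0],[0,0,0,0,0],[0,0,0,0,0]]]' | grep -E "t:|pos|cont"
```

```text
t: 27.12
eef_pos: [548.1, 2.1, 143.8]
tool_rot: [0.008, 0.223, 0.975, 0.002]
contact_force: [3.6, -2.2, 27.5]
t: 27.53
eef_pos: [547.1, 1.5, 143.6]
tool_rot: [0.007, 0.223, 0.975, 0.001]
contact_force: [1.9, -4.4, 28.5]
```

It is still creeping about 0.7 mm per turn at the same angle and force, so I'll do another full turn at about 30 N.

```bash
python3 -m pendant '[[[5.2,-6.2,0.1,0,0],[6.2,-5.2,0.1,0,0],[6.8,-4.3,0,0,0],[7.5,-3.1,0,0,0],[7.8,-1.9,0,0,0]]]' | grep -E "t:|pos|cont"
```

```text
t: 27.95
eef_pos: [507.7, -2.9, 143.1]
tool_rot: [0.007, 0.224, 0.975, 0.001]
contact_force: [1.3, -3.0, 30.1]
```

```bash
python3 -m pendant '[[[8.1,-0.7,-0.1,0,0],[8.0,0.6,-0.1,0,0],[7.9,1.9,-0.1,0,0],[7.5,3.0,-0.1,0,0],[6.9,4.2,-0.2,0,0]]]' | grep -E "t:|pos|cont"
```

```text
t: 28.37
eef_pos: [474.2, 21.8, 142.8]
tool_rot: [0.004, 0.224, 0.975, 0.0]
contact_force: [-3.3, -6.4, 32.2]
```

```bash
python3 -m pendant '[[[6.2,5.3,-0.2,0,0],[5.2,6.1,-0.2,0,0],[4.3,6.9,-0.2,0,0],[3.1,7.4,-0.1,0,0],[1.9,7.9,0,0,0]]]' | grep -E "t:|pos|cont"
```

```text
t: 28.78
eef_pos: [464.2, 60.1, 142.2]
tool_rot: [-0.002, 0.225, 0.974, -0.002]
contact_force: [-10.0, -2.3, 34.8]
```

```bash
python3 -m pendant '[[[0.7,8.0,0,0,0],[-0.6,8.1,0.1,0,0],[-1.9,7.8,0.1,0,0],[-3.0,7.5,0.1,0,0],[-4.2,6.9,0.1,0,0]]]' | grep -E "t:|pos|cont"
```

```text
t: 29.2
eef_pos: [491.4, 96.4, 142.5]
tool_rot: [-0.0, 0.222, 0.975, 0.002]
contact_force: [-6.0, 4.0, 31.6]
```

```bash
python3 -m pendant '[[[-5.3,6.2,0.1,0,0],[-6.1,5.3,0.1,0,0],[-6.9,4.2,0.1,0,0],[-7.4,3.1,0.1,0,0],[-7.9,2.0,0.1,0,0]]]' | grep -E "t:|pos|cont"
```

```text
t: 29.62
eef_pos: [534.5, 99.7, 143.1]
tool_rot: [0.003, 0.222, 0.975, 0.002]
contact_force: [-1.7, 1.0, 29.2]
```

```bash
python3 -m pendant '[[[-8.0,0.6,0.1,0,0],[-8.1,-0.6,0.1,0,0],[-7.8,-1.8,0.1,0,0],[-7.5,-3.1,0.1,0,0],[-6.9,-4.2,0.1,0,0]]]' | grep -E "t:|pos|cont"
```

```text
t: 30.03
eef_pos: [566.8, 75.5, 143.2]
tool_rot: [0.005, 0.222, 0.975, 0.003]
contact_force: [-0.8, 2.6, 27.8]
```

```bash
python3 -m pendant '[[[-6.2,-5.2,0.1,0,0],[-5.3,-6.2,0.1,0,0],[-4.2,-6.8,0.1,0,0],[-3.1,-7.5,0,0,0],[-2.0,-7.8,0,0,0]]]' | grep -E "t:|pos|cont"
```

```text
t: 30.45
eef_pos: [573.4, 35.6, 143.6]
tool_rot: [0.008, 0.223, 0.975, 0.004]
contact_force: [3.6, 2.5, 27.3]
```

```bash
python3 -m pendant '[[[-0.6,-8.1,0,0,0],[0.6,-8.0,0,0,0],[1.8,-7.9,0,0,0],[3.1,-7.5,0,0,0],[4.2,-6.9,0,0,0]]]' | grep -E "t:|pos|cont"
python3 -m pendant '[[[0,0,0,0,0],[0,0,0,0,0],[0,0,0,0,0],[0,0,0,0,0],[0,0,0,0,0]]]' | grep -E "t:|pos|cont"
```

```text
t: 30.87
eef_pos: [548.4, 2.1, 143.4]
tool_rot: [0.008, 0.223, 0.975, 0.002]
contact_force: [3.6, -2.1, 29.1]
t: 31.28
eef_pos: [547.3, 1.5, 143.1]
tool_rot: [0.007, 0.223, 0.975, 0.001]
contact_force: [2.2, -3.3, 28.6]
```

To check, I'll ease off in steps and find the height at which the bit leaves the head (168.0 at the start).

```bash
python3 -m pendant '[[[0,0,-1,0,0],[0,0,-1,0,0],[0,0,-1,0,0],[0,0,-1,0,0],[0,0,0,0,0]]]' | grep -E "t:|pos|cont"
python3 -m pendant '[[[0,0,-1,0,0],[0,0,-1,0,0],[0,0,-1,0,0],[0,0,0,0,0],[0,0,0,0,0]]]' | grep -E "t:|pos|cont"
python3 -m pendant '[[[0,0,-1,0,0],[0,0,-1,0,0],[0,0,-1,0,0],[0,0,0,0,0],[0,0,0,0,0]]]' | grep -E "t:|pos|cont"
python3 -m pendant '[[[0,0,-1,0,0],[0,0,-1,0,0],[0,0,-1,0,0],[0,0,0,0,0],[0,0,0,0,0]]]' | grep -E "t:|pos|cont"
```

```text
t: 31.7
eef_pos: [546.1, 1.0, 145.7]
tool_rot: [0.006, 0.223, 0.975, 0.0]
contact_force: [3.7, -4.9, 17.2]
t: 32.12
eef_pos: [545.5, 0.9, 147.8]
tool_rot: [0.005, 0.223, 0.975, 0.0]
contact_force: [4.2, -4.7, 12.7]
t: 32.53
eef_pos: [544.5, 0.6, 149.9]
tool_rot: [0.004, 0.223, 0.975, -0.0]
contact_force: [4.1, -5.5, 7.8]
t: 32.95
eef_pos: [543.4, 0.4, 152.1]
tool_rot: [0.003, 0.223, 0.975, -0.001]
contact_force: [4.5, -6.3, 3.5]
```

The bit leaves the head at about 151 mm, about 17 mm lower than at the start and at least the full screw travel, so the screw is home. Lifting clear now.

```bash
python3 -m pendant '[[[-1.5,-1,-3,0,0],[0,0,-6,0,0],[0,0,-6,0,0],[0,0,-6,0,0],[0,0,-6,0,0]]]' | grep -E "t:|pos|cont"
python3 -m pendant '[[[0,0,-8,0,0],[0,0,-12,0,0],[0,0,-15,0,0],[0,0,-15,0,0],[0,0,-15,0,0]]]' | grep -E "t:|pos|cont"
python3 -m pendant '[[[0,0,-10,0,0],[0,0,0,0,0],[0,0,0,0,0],[0,0,0,0,0],[0,0,0,0,0]]]' | grep -E "t:|pos|cont"
python3 - <<'E'
from h import *
im=cam("top");sc=cam("scene")
a=im["color"][160:360,220:420,::-1];b=sc["color"][160:360,220:420,::-1]
cv2.imwrite("pics/end.png",cv2.resize(np.hstack([a,b]),(800,400),interpolation=cv2.INTER_CUBIC))
E
```

```text
t: 33.37
eef_pos: [542.3, 0.3, 178.9]
tool_rot: [0.001, 0.223, 0.975, -0.001]
contact_force: [0.9, -1.9, -0.8]
t: 33.78
eef_pos: [540.4, 2.9, 243.7]
tool_rot: [-0.002, 0.222, 0.975, 0.0]
contact_force: [-0.2, 0.6, -0.8]
t: 34.2
eef_pos: [541.0, 1.8, 252.3]
tool_rot: [-0.001, 0.222, 0.975, -0.0]
contact_force: [-0.4, 1.1, -0.1]
```

View pics/end.png

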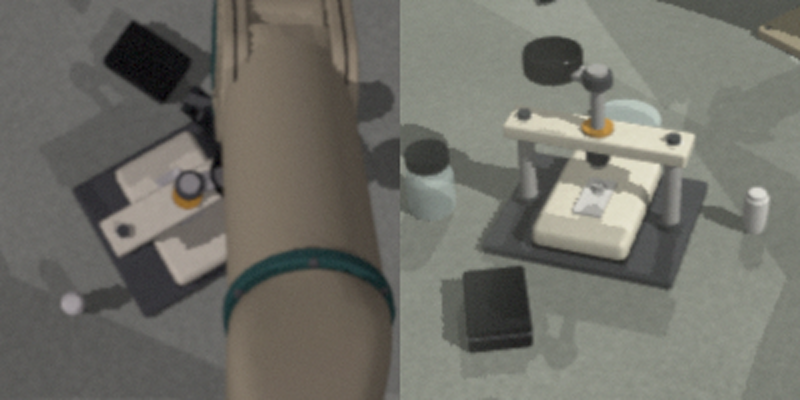

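The crank is up and clear, the bystanders are in place, and the screw head shows on the tab at about (598,187) in the right half. Before handing in, I'll check the head's height numerically.

Run:
```python
from h import *
old=cv2.imread("pics/scene0.png");im=cam("scene");new=im["color"][:,:,::-1]
b=(295,225,345,275)
cv2.imwrite("pics/cmp.png",cv2.resize(np.hstack([x[b[1]:b[3],b[0]:b[2]] for x in(old,new)]),(800,400),interpolation=cv2.INTER_CUBIC))
for z in(43,49,52,55,58,61,64):
    p=im["T"]@[516.8,47.6,z,1];q,_=cv2.projectPoints(np.array([[p[0],-p[1],-p[2]]]),np.zeros(3),np.zeros(3),im["K"],np.array([im["k1"],0,0,0,0.]));q=q.ravel();print(z,q.round(1),"crop",((q-b[:2]+.5)*8).round())
```

```text
43 [318.7 253.7] crop [194. 233.]
49 [318.7 251.4] crop [193. 215.]
52 [318.7 250.2] crop [193. 206.]
55 [318.6 249.1] crop [193. 197.]
58 [318.6 247.9] crop [193. 187.]
61 [318.6 246.8] crop [193. 178.]
64 [318.6 245.6] crop [193. 169.]
```

View pics/cmp.png

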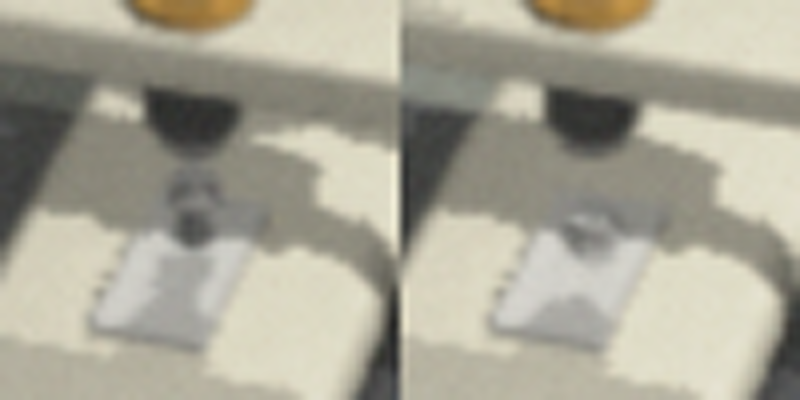

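The head's top has moved from y≈178 in the crop to y≈218. The fully home height of 49 mm predicts 215, and the head sits flat on the tab.

```bash
python3 -c "
from workcell import robot
print(robot.close_job())"
```

```text
the job is handed in; nothing more can be done
None
```

The screw appears fully home, with its head flat on the tab in the last camera view. The crank is released and up, the bystanders look undisturbed, and I handed the job in at about 34 s; no verdict came back.

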